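# Draw two test cassettes from the bottom of a gravity magazine

## Task

Take the two lowest test cassettes from the bottom of the magazine, one at a time: push its paddle home until you feel the stop, draw the cassette that peeps out right out so that the stack drops, and lay it flat, face up, in a compartment of the grey tray before you go for the next. At the end each compartment holds one cassette, the other three are down in the magazine and the paddle is back at rest. Do not ram the magazine, drop or throw a cassette, or shift the cup, the dropper bottle or the tape roll.

Things in the scene. Friction and masses are not known exactly. Their poses are not given: they have to be found in the camera images.
- magazine: Fixed gravity magazine: upright aluminium channel, 57 x 37 mm, 3 mm walls, top edge 140 mm above the table, on a grey pedestal whose top is the channel floor, 20 mm above the table. Inside 51 (x) x 31 (y) mm. Origin: on the table under the stack's middle; -x is the front, where cassettes come out, z up. To its +y side an 8 mm high plate reaches to y = +94 mm.
- outlet (a point): Middle of the outlet sill: front edge of the channel floor, at magazine x = -28.5 mm; axes as the magazine's. Pedestal (60 mm wide) and front end here; bare table before it. The front is two corner lips (18 mm gap) ending 11.5 mm above the floor: only the lowest cassette passes under. A gripper pointing straight down here hits the 140 mm channel; one leaning back 25 to 45 deg does not.
- pusher (a joint): Sprung push slide, m: 0 at rest, 0.024 at its hard stop; grows along the magazine's -x. Takes 1.5 N at first, 5 N at the stop, plus slight friction; springs back when let go. Its blade pushes the lowest cassette from behind until it stands 16 to 19 mm out of the lips; it stays there when the slide returns. The stack drops only once that cassette is drawn right out.
- paddle_back (a point): Centre of the back (+x) face of the slide's upright black paddle, 72 mm above the table; moves with the slide; at rest at magazine x = 20, y = 75 mm; axes as the magazine's. Paddle 10 mm thick (towards -x from here), 28 mm wide along y, top 16 mm above this point; all round it is free above 35 mm height. Push here towards the magazine's -x.
- tray: Fixed flat grey tray, 120 (x) x 236 (y) x 14 mm (128 x 244 mm over its rim). Origin: centre of its underside. Floor 3 mm thick, walls 3 mm. A divider across the middle (along x at y = 0, 4 mm thick, top 12 mm above the table) makes two equal compartments, each 114 (x) x 113 (y) mm inside, centred at y = -59 and y = +59 mm.
- white_cup: Bystander: white-lidded specimen cup, 54 mm across, 70 mm high, loose. Origin: centre of underside.
- dropper: Bystander: dropper bottle, 33 mm across, 92 mm high, loose. Origin: centre of underside.
- tape: Bystander: roll of masking tape lying flat, 78 mm across, 19 mm high, loose. Origin: centre of underside.
- cassette_0: White plastic test cassette, 48 (x) x 28 (y) x 8 (z) mm, about 20 g, lowest in the stack at the start. Origin: centre of its underside; its x lies along the magazine's x, z up, window face up.
- cassette_1: White plastic test cassette, 48 (x) x 28 (y) x 8 (z) mm, about 20 g, second from below at the start. Origin: centre of its underside; its x lies along the magazine's x, z up, window face up.
- cassette_2: White plastic test cassette, 48 (x) x 28 (y) x 8 (z) mm, about 20 g, third from below at the start. Origin: centre of its underside; its x lies along the magazine's x, z up, window face up.
- cassette_3: White plastic test cassette, 48 (x) x 28 (y) x 8 (z) mm, about 20 g, fourth from below at the start. Origin: centre of its underside; its x lies along the magazine's x, z up, window face up.
- cassette_4: White plastic test cassette, 48 (x) x 28 (y) x 8 (z) mm, about 20 g, top of the stack at the start. Origin: centre of its underside; its x lies along the magazine's x, z up, window face up.

How it is judged:
By the outcome, as a careful person would: the job done as asked, in the order asked, and still so for the second after the job is handed in, with the robot touching nothing.
It also fails if it takes over 67 s, if anything falls off the work surface, if the arm or the gripper's body presses on something with over 40 N, if the wrist force passes 120 N, or if a joint passes its speed limit or range.

## Robot

A 6-joint arm with a two-finger parallel gripper is mounted at the origin on a cart in front of the work surface, level with it; the furniture and walls round the work are solid. World frame = base frame: x ahead of the robot, y to its left, z up, the work surface at z = 0. Lengths are in mm, angles in rad, forces in N, time in s.
With the tool pointing down it reaches from about 350 to 875 mm from the base axis. Payload 4.2 kg.
Tool frame: the origin (TCP) lies at the very end of the fingers, on their centre line; the grasp point (between the pads) lies 19 mm behind it; z points along the fingers, y is the line along which they close (so a half turn about z gives the same grasp; the last joint's range is limited). The gripper opens to 85 mm and grips with 20 to 120 N. Pads are 22 mm wide; open, the fingers measure 114 mm over their backs; the gripper's body (76 mm by 85 mm) begins 54 mm behind the grasp point. The pads swing forward as they close: fully open they stand 13 mm farther back than shut.
Start: joints at [-1.01, 0.385, 0.008, 0, -1.194, -0.259], TCP at [185.79, -596.725, 231.312] pointing down, gripper open.
Joint ranges: [-3.14, 3.14], [-1.21, 2.06], [-1.07, 1.41], [-3.16, 2.05], [-2.99, -0.16], [-3.1, 3.1]. Speed limits (rad/s): [2.79, 2.79, 3.14, 3.14, 3.14, 3.14].

## Interface

Orientations are given as a unit quaternion [x, y, z, w].
In Python, from bench import arm, viewer gives the robot as it stands. The module is installed in compiled form; this text tells all that it offers.
- The arm moves only by the shell command python3 -m jog 'ROWS' [OPENING]. ROWS is a JSON list of rows, 1 to 10 of them, each an object with the fields sx, sy, sz (the shift in mm), wx, wy, wz (a rotation vector in rad); a field left out counts as zero; each row is the pose to reach, as a shift and turn from the pose commanded when the command began, along the tool's axes at that moment; what a row does not reach only later rows make up. A row lasts 1/10 s, in which the tool goes at most 50 mm and 0.15 rad, less where a joint would pass 70% of its speed; a pose out of reach is approached as far as the arm can. OPENING is the finger opening in mm, set as the command begins (- or left out keeps the last). The fingers move at their own pace and stop on an object; the grip force is fixed at half the most. Time passes only in rows, so rows that do not move let the fingers close. It prints the time, the measured TCP pose, the force, the opening and the grip force at its end. Input that does not fit is refused with a message, and nothing moves.
- arm.read_state(): the state, without advancing time (a new reading comes with each control period).
- viewer.get_image(name): name is "scene" or "top" or "wrist"; returns (picture, depth): 400x640x3 uint8, blue, green, red; 400x640 float32, mm along the optical axis (not along the pixel's ray), 0 where there is no reading.
- viewer.get_calibration(name): a dict with "K" (3x3 intrinsics, pixels), "rvec" (rotation vector, rad) and "tvec" (3), from world to camera coordinates, as OpenCV has them. Camera axes: x right, y down, z forward; pixel columns grow to the right and rows downward; lengths in mm; the calibration is good to about 2 mm. A picture is of the moment at which its call begins: read the wrist's pose just before it. get_calibration takes no time and is no camera call; for the wrist camera it gives the pose at the moment of the call.
- arm.job_done(): hands the job in; it is judged then, once.
The state is a dict: "clock": time; "joints": joint angles; "joint_vel": joint speeds; "joint_efforts": joint torques, N m; "position": TCP position; "ee_rot": TCP orientation; "contact_force": force on the tool from outside, world axes, zero at the start; "wrist_torque": the same for the moment, N m; "gripper_width": finger opening in mm; "grasp_force": force on a finger pad.
Only numpy, scipy, OpenCV 4.12 (cv2) and the standard library are available. Lean on these libraries where they do the work, as an engineer would, in place of code of your own. Each camera call takes 0.05 s, during which the arm holds its last target. There are 200 camera calls.

## Working session

There is one attempt and no reset: what is moved stays moved. The work goes in short steps, Python scripts to look and compute and a shell command to move; the robot and the scene stay as the last step left them, time stands still between calls to the robot, and variables do not carry over. Pictures are saved under pics/ and viewed, at most 10 in all, crops included, and the job is handed in when it is done.

```bash
mkdir -p pics; cat > h.py <<'E'
import numpy as np, cv2
from scipy.spatial.transform import Rotation as R
from bench import arm, viewer
def cal(n):
    c=viewer.get_calibration(n); return np.array(c["K"],float),cv2.Rodrigues(np.array(c["rvec"],float))[0],np.array(c["tvec"],float).ravel()
def ray(n,uv,z,c=None):
    K,r,t=c or cal(n); o=-r.T@t; uv=np.atleast_2d(np.array(uv,float))
    d=(np.c_[uv,np.ones(len(uv))]@np.linalg.inv(K).T)@r
    return o+d*((z-o[2])/d[:,2])[:,None]
def cloud(n,D,c=None):
    K,r,t=c or cal(n); v,u=np.mgrid[:D.shape[0],:D.shape[1]]
    p=np.stack([(u-K[0,2])/K[0,0]*D,(v-K[1,2])/K[1,1]*D,D],-1)
    return (p-t)@r
def proj(n,P,c=None):
    K,r,t=c or cal(n); q=(np.atleast_2d(P)@r.T+t)@K.T; return q[:,:2]/q[:,2:]
E
python3 - <<'E'
from h import *
for n in ("scene","top"):
    c=cal(n); I,D=viewer.get_image(n); cv2.imwrite(f"pics/{n}0.png",I); np.savez(f"{n}0.npz",I=I,D=D)
    print(n,-c[1].T@c[2],c[0][0,0],(D>0).mean())
s=arm.read_state(); print(s["position"],s["ee_rot"],s["clock"],s["contact_force"])
E
```

```text
scene [-62.69680612 615.46289907 963.13797392] 502.6031781710927 0.99625390625
top [ 473.06422735  -13.55993151 1034.77241335] 377.3958422375435 0.9960859375
[ 185.62504133 -596.23927619  230.32221209] [-1.50260583e-01  9.88645924e-01  9.73485763e-04 -2.17677921e-04] 0.1 [-0.28874632 -0.41904806 -0.11538938]
```

View pics/scene0.png

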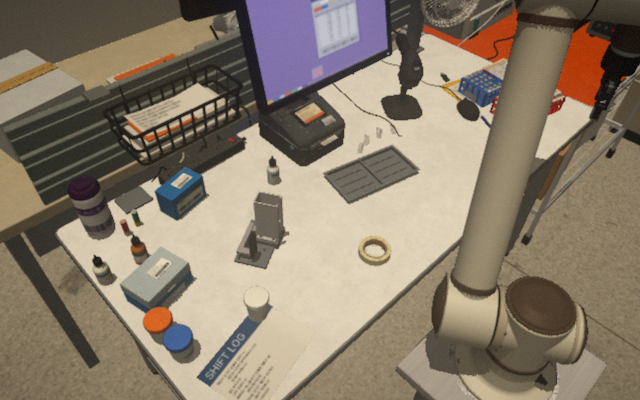

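View pics/top0.png

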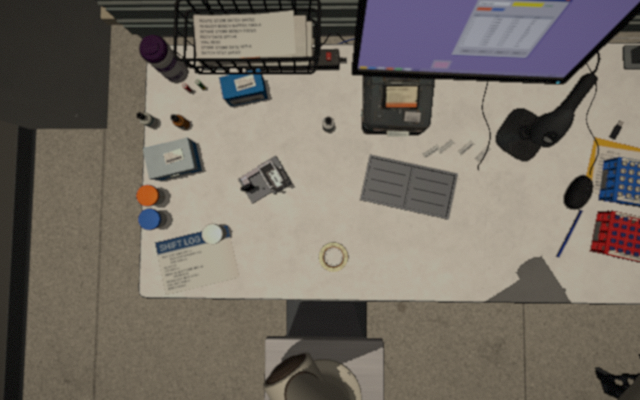

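The scene view shows the magazine at about (268,215), with the paddle to its left at (250,243). In the top view the magazine is at (268,178), the tray at (409,186), the tape at (334,256), the cup at (213,234) and the dropper at (328,124). Next I measure these from depth.

```bash
python3 - <<'E'
from h import *
def rect(p): 
    r=cv2.minAreaRect(p.astype(np.float32).reshape(-1,1,2)); return np.round(r[0],1),np.round(r[1],1),round(r[2],2)
for n in ("top","scene"):
    z=np.load(n+"0.npz"); I,D=z["I"],z["D"]; P=cloud(n,D)
    c=cal(n); X,Y,Z=P[...,0],P[...,1],P[...,2]
    print(n,"table z",np.median(Z[(X>350)&(X<600)&(abs(Y)<300)]))
    hsv=cv2.cvtColor(I,cv2.COLOR_BGR2HSV)
    mu=proj(n,[[520,130,50]])[0]; print("mag approx",mu)
    # magazine tall / mid
    box=(X>380)&(X<640)&(Y>20)&(Y<330)
    for lo,hi in ((5,13),(15,25),(55,75),(76,95),(105,125),(132,150)):
        m=box&(Z>lo)&(Z<hi)&(D>0)
        if m.sum()>8: print(lo,hi,m.sum(),rect(P[m][:,:2]),"px",np.argwhere(m).mean(0)[::-1].round(0))
    # tray by colour: dark grey region
    px=(409,186) if n=="top" else (370,173)
    g=(I.max(2)<150).astype(np.uint8); k,l,st,ce=cv2.connectedComponentsWithStats(g)
    b=l==l[px[1]-0,px[0]] 
    for d in range(-4,5):
        L=l[px[1]+d,px[0]+6]
        if L>0 and 1500<st[L,4]<20000: 
            q=np.argwhere(l==L)[:,::-1]; h=cv2.convexHull(q.astype(np.float32)).reshape(-1,2); print("tray",L,st[L],rect(ray(n,h,12)[:,:2])); break
C=cv2.imread("pics/scene0.png")[175:285,215:310]; C2=cv2.imread("pics/top0.png")[140:220,215:310]
o=np.vstack([cv2.resize(C,None,fx=4,fy=4,interpolation=2)[:300] if 0 else cv2.resize(C,(380,440),interpolation=2)])
o=np.hstack([o,cv2.resize(C2,(400,440),interpolation=2)[:, :]]); cv2.imwrite("pics/crop1.png",o)
E
```

```text
top table z 0.3020666903136837
mag approx [274.62132184 200.79344288]
5 13 514 (array([510.1, 200.2]), array([217.3, 295. ]), 17.19) px [253. 194.]
15 25 175 (array([532.8, 209.6]), array([ 94.5, 254.9]), 39.93) px [274. 177.]
55 75 573 (array([506.5, 210.9]), array([ 59.6, 263.9]), 41.51) px [235. 212.]
76 95 88 (array([560.7, 158.9]), array([ 55. , 106.4]), 31.16) px [257. 181.]
105 125 57 (array([579.4, 129.1]), array([56.1, 36.4]), 30.32) px [270. 174.]
132 150 102 (array([579.6, 129.9]), array([57. , 37.2]), 31.19) px [269. 173.]
tray 29 [ 360  154   98   66 4381] (array([ 563.3, -226.9]), array([246. , 130.3]), 77.83)
scene table z 0.09055796077462458
mag approx [285.21731883 237.91131934]
5 13 680 (array([483.1, 174.4]), array([264. , 239.3]), 78.81) px [261. 266.]
15 25 220 (array([526.5, 221.1]), array([ 98.5, 273.8]), 40.24) px [263. 253.]
55 75 710 (array([505. , 216.9]), array([ 65.8, 259.6]), 41.47) px [258. 277.]
76 95 212 (array([526.9, 212.8]), array([ 58.3, 230.5]), 32.59) px [263. 225.]
105 125 273 (array([579.2, 130.5]), array([58.8, 41.3]), 33.47) px [267. 206.]
132 150 189 (array([579. , 130.7]), array([57.4, 41.1]), 32.21) px [266. 199.]
tray 33 [ 324  145   95   59 2930] (array([ 558. , -222.5]), array([249.4, 135.1]), 77.78)
```

View pics/crop1.png

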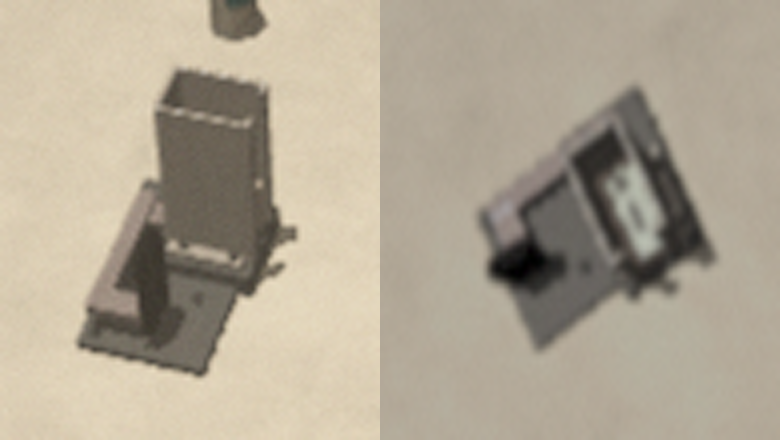

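```bash
cat >> h.py <<'E'
MC=np.array([579.5,130.,0]); YAW=np.radians(31.2)
def mag(x,y,z): return MC+R.from_euler('z',YAW).apply([x,y,z])
def ori(lean,yaw=None): # tool x = mag -x, leaning back by lean deg
    yaw=YAW if yaw is None else yaw
    return R.from_euler('z',yaw)*R.from_matrix(np.array([[-1,0,0],[0,1,0],[0,0,-1.]]))*R.from_rotvec([0,-np.radians(lean),0])
def go(p,o):
    s=arm.read_state(); q=R.from_quat(s["ee_rot"])
    print("shift",q.inv().apply(np.array(p)-s["position"]).round(1),"rot",(q.inv()*o).as_rotvec().round(3),"t",s["clock"])
E
python3 - <<'E'
from h import *
for n in ("top","scene"):
    z=np.load(n+"0.npz"); I,D=z["I"],z["D"]; P=cloud(n,D)
    Z=P[...,2]; d=(I.max(2)<75); L=R.from_euler('z',-YAW).apply((P-MC).reshape(-1,3)).reshape(P.shape)
    b=(abs(L[...,0]-5)<35)&(abs(L[...,1]-75)<35)
    for nm,m in (("top face",b&(Z>84)&(Z<93)),("paddle>55",b&(Z>50)),("plate",(abs(L[...,0])<60)&(L[...,1]>-30)&(L[...,1]<120)&(Z>5)&(Z<11)),("mag wall",(abs(L[...,0])<45)&(abs(L[...,1])<35)&(Z>110))):
        q=L[m]; print(n,nm,m.sum(),np.percentile(q,[3,50,97],axis=0).round(1).tolist() if len(q) else "")
    for nm,g,h in (("cup",[480,230],(66,75)),("dropper",[660,-20],(40,95)),("tape",[370,-50],(15,22))):
        m=(np.hypot(P[...,0]-g[0],P[...,1]-g[1])<100)&(Z>h[0])&(Z<h[1]); q=P[m]
        if len(q): print(n,nm,m.sum(),np.median(q,0).round(0))
go(mag(50,75,170),ori(0))
E
```

```text
top top face 42 [[10.1, 61.8, 84.3], [14.9, 73.7, 87.0], [19.7, 85.8, 89.6]]
top paddle>55 70 [[9.8, 61.0, 51.7], [12.8, 72.6, 85.5], [19.1, 86.2, 89.5]]
top plate 416 [[-19.3, 32.0, 5.3], [7.1, 56.6, 7.7], [46.5, 91.8, 10.3]]
top mag wall 160 [[-28.2, -18.7, 111.7], [6.8, 2.5, 137.5], [27.6, 17.7, 142.1]]
top cup 333 [435. 287.  70.]
top dropper 147 [722.  -9.  55.]
top tape 364 [373. -24.  19.]
scene top face 44 [[9.6, 64.8, 84.4], [13.9, 78.5, 87.9], [19.6, 89.0, 90.9]]
scene paddle>55 121 [[9.4, 64.5, 53.2], [12.1, 81.6, 78.6], [18.9, 90.1, 90.1]]
scene plate 489 [[-27.8, 27.6, 5.3], [5.3, 70.2, 7.9], [54.5, 94.1, 10.7]]
scene mag wall 509 [[-27.8, -18.0, 111.0], [0.1, 2.5, 128.2], [26.9, 20.1, 141.5]]
scene cup 452 [433. 289.  70.]
scene dropper 200 [721.  -6.  56.]
scene tape 399 [370. -20.  19.]
shift [-622.4  661.1   61.6] rot [ 0.002  0.    -0.243] t 0.1
```

```bash
python3 -m jog '[{"sx": -300, "sy": 320, "wz": -0.24}, {"sx": -300, "sy": 320, "wz": -0.24}, {"sx": -300, "sy": 320, "wz": -0.24}, {"sx": -300, "sy": 320, "wz": -0.24}, {"sx": -300, "sy": 320, "wz": -0.24}, {"sx": -300, "sy": 320, "wz": -0.24}, {"sx": -300, "sy": 320, "wz": -0.24}, {"sx": -300, "sy": 320, "wz": -0.24}, {"sx": -300, "sy": 320, "wz": -0.24}, {"sx": -300, "sy": 320, "wz": -0.24}]' 0; python3 -c "
from h import *
go(mag(50,75,150),ori(0))"
```

```text
clock: 1.1
position: [378.5, -198.9, 231.3]
ee_rot: [-0.271, 0.963, 0.0, 0.0]
contact_force: [0.6, -0.7, 0.4]
gripper_width: 0.2
grasp_force: 0.0
shift [-393.1  250.7   81.7] rot [0.    0.001 0.004] t 1.1
```

```bash
python3 -m jog '[{"sx": -393, "sy": 250, "sz": 82}, {"sx": -393, "sy": 250, "sz": 82}, {"sx": -393, "sy": 250, "sz": 82}, {"sx": -393, "sy": 250, "sz": 82}, {"sx": -393, "sy": 250, "sz": 82}, {"sx": -393, "sy": 250, "sz": 82}, {"sx": -393, "sy": 250, "sz": 82}, {"sx": -393, "sy": 250, "sz": 82}, {"sx": -393, "sy": 250, "sz": 82}, {"sx": -393, "sy": 250, "sz": 82}]'; python3 -c "
from h import *
go(mag(46,75,64),ori(0)); I,D=viewer.get_image('wrist'); cv2.imwrite('pics/w1.png',I)"
```

```text
clock: 2.1
position: [586.1, 217.3, 147.3]
ee_rot: [-0.268, 0.963, -0.0, -0.001]
contact_force: [-0.4, -0.2, 0.4]
gripper_width: 0.0
grasp_force: 0.0
shift [ 4.7  3.7 83.3] rot [-0.    -0.002 -0.001] t 2.1
```

View pics/w1.png

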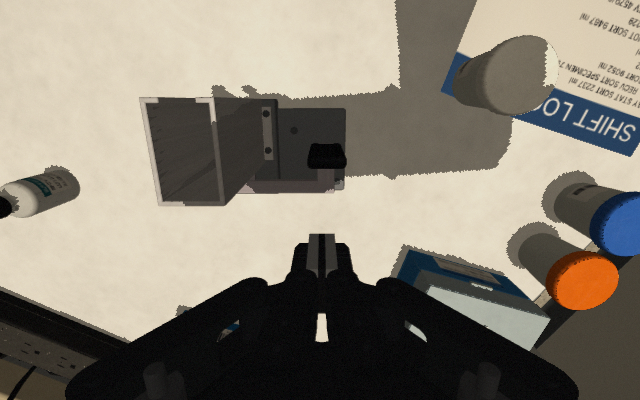

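The wrist view shows the paddle top at (327,155) and the closed fingers at (322,245), square behind it and aligned. Next I descend and push.

```bash
python3 -m jog '[{"sx": 5, "sy": 4, "sz": 40}, {"sx": 5, "sy": 4, "sz": 70}, {"sx": 5, "sy": 4, "sz": 83}, {"sx": 9, "sy": 4, "sz": 83}, {"sx": 14, "sy": 4, "sz": 83}, {"sx": 18, "sy": 4, "sz": 83}, {"sx": 22, "sy": 4, "sz": 83}, {"sx": 26, "sy": 4, "sz": 83}]'; python3 -c "
from h import *
s=arm.read_state();print(R.from_euler('z',-YAW).apply(s['position']-MC).round(1))"
```

```text
clock: 2.95
position: [562.5, 205.7, 68.2]
ee_rot: [-0.268, 0.963, 0.001, 0.003]
contact_force: [4.9, 1.0, -0.0]
gripper_width: 0.0
grasp_force: 2.2
[24.7 73.6 68.2]
```

```bash
python3 -m jog '[{"sx": 4}, {"sx": 8}, {"sx": 12}, {"sx": 15}, {"sx": 17}, {"sx": 17}]'; python3 -c "
from h import *
s=arm.read_state();print(R.from_euler('z',-YAW).apply(s['position']-MC).round(1))"
```

```text
clock: 3.55
position: [549.7, 198.0, 68.3]
ee_rot: [-0.268, 0.963, 0.001, 0.005]
contact_force: [8.8, 2.2, -1.6]
gripper_width: 0.3
grasp_force: 4.1
[ 9.8 73.6 68.3]
```

```bash
python3 -m jog '[{"sx": 1.5}, {"sx": 3}, {"sx": 3}]'; python3 -c "
from h import *
s=arm.read_state();print(R.from_euler('z',-YAW).apply(s['position']-MC).round(1))"
```

```text
clock: 3.85
position: [549.6, 198.0, 68.4]
ee_rot: [-0.269, 0.963, 0.002, 0.008]
contact_force: [14.7, 3.4, -5.9]
gripper_width: 0.1
grasp_force: 6.8
[ 9.6 73.6 68.4]
```

Between the two pushes the position stayed put while the force rose from 9 to 15 N, so the slide is on its stop. I back off, lift and go round to the front.

```bash
python3 -m jog '[{"sx": -12}, {"sx": -26}, {"sx": -40}, {"sx": -42, "sz": -45}, {"sx": -42, "sz": -92}, {"sx": -40, "sy": -15, "sz": -125}, {"sy": -45, "sz": -125}, {"sx": 45, "sy": -73, "sz": -125}, {"sx": 95, "sy": -73, "sz": -125}, {"sx": 120, "sy": -73, "sz": -125}]'; python3 -c "
from h import *
s=arm.read_state();print(R.from_euler('z',-YAW).apply(s['position']-MC).round(1))
go(mag(-80,0,80),ori(27))"
```

```text
clock: 4.85
position: [473.7, 67.2, 190.8]
ee_rot: [-0.266, 0.964, 0.0, -0.002]
contact_force: [-0.7, -0.2, 0.3]
gripper_width: 0.3
grasp_force: 0.0
[-123.     1.1  190.8]
shift [-43.5  -1.  110.6] rot [ 0.    -0.476 -0.006] t 4.85
```

```bash
python3 -m jog '[{"sx": -43, "sy": -1, "sz": 110, "wy": -0.475}, {"sx": -43, "sy": -1, "sz": 110, "wy": -0.475}, {"sx": -43, "sy": -1, "sz": 110, "wy": -0.475}, {"sx": -43, "sy": -1, "sz": 110, "wy": -0.475}, {"sx": -43, "sy": -1, "sz": 110, "wy": -0.475}]' 48; python3 -c "
from h import *
c=cal('wrist');I,D=viewer.get_image('wrist'); cv2.imwrite('pics/w2.png',I); P=cloud('wrist',D,c); L=R.from_euler('z',-YAW).apply((P-MC).reshape(-1,3)).reshape(P.shape)
s=arm.read_state();print(R.from_euler('z',-YAW).apply(s['position']-MC).round(1))
m=(L[...,0]<-30)&(L[...,0]>-60)&(abs(L[...,1])<25)&(L[...,2]>23)&(L[...,2]<32)&(I.min(2)>110)
print(m.sum(),np.percentile(L[m],[2,50,98],axis=0).round(1).tolist() if m.any() else '')
go(mag(-41,0,22),ori(27))"
```

```text
clock: 5.35
position: [509.9, 88.9, 77.6]
ee_rot: [-0.258, 0.938, 0.063, 0.221]
contact_force: [0.1, -0.4, -0.1]
gripper_width: 47.7
grasp_force: 0.0
[-77.1   0.3  80.1]
340 [[-44.7, -12.6, 27.3], [-40.0, -2.6, 28.3], [-30.8, 13.3, 29.2]]
shift [-5.9 -0.3 68.2] rot [-0.    -0.002 -0.004] t 5.4
```

View pics/w2.png

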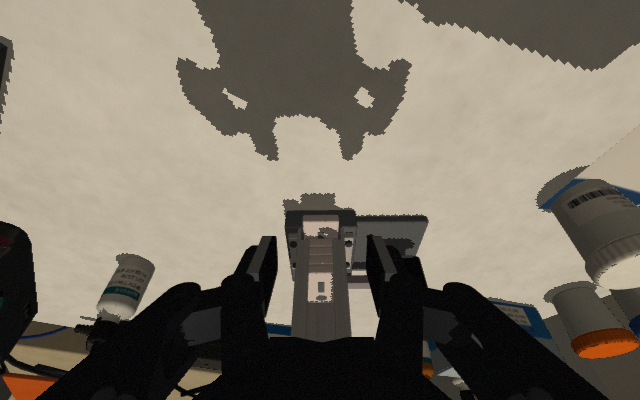

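The wrist view shows the cassette at (320,225), standing out to magazine x = -45 with its top at 28 mm, centred between the fingers. Next I go in and grip.

```bash
python3 -m jog '[{"sx": -6, "sz": 30}, {"sx": -6, "sz": 55}, {"sx": -6, "sz": 64}, {"sx": -6, "sz": 68}, {"sx": -6, "sz": 68}]'; python3 -c "
from h import *
s=arm.read_state();print(R.from_euler('z',-YAW).apply(s['position']-MC).round(1))
I,D=viewer.get_image('wrist'); cv2.imwrite('pics/w3.png',I)"
```

```text
clock: 5.9
position: [549.7, 107.4, 25.4]
ee_rot: [-0.262, 0.936, 0.069, 0.225]
contact_force: [-0.4, 0.2, 1.0]
gripper_width: 47.7
grasp_force: 0.0
[-37.2  -3.9  25.4]
```

```bash
python3 -m jog '[{}, {}]'; python3 -c "
from h import *
for i in range(3):
  s=arm.read_state();print(R.from_euler('z',-YAW).apply(s['position']-MC).round(1),s['clock'],np.round(s['joint_vel'],3),s['contact_force'].round(1) if hasattr(s['contact_force'],'round') else s['contact_force'])
go(mag(-41,0,22),ori(27))"
```

```text
clock: 6.15
position: [548.8, 107.0, 25.7]
ee_rot: [-0.262, 0.936, 0.069, 0.225]
contact_force: [-0.1, -0.1, 0.4]
gripper_width: 48.0
grasp_force: 0.0
[-38.2  -3.7  25.7] 6.15 [-0.     0.004 -0.002 -0.005  0.003  0.003] [-0.1 -0.1  0.4]
[-38.2  -3.7  25.7] 6.15 [-0.     0.004 -0.002 -0.005  0.003  0.003] [-0.1 -0.1  0.4]
[-38.2  -3.7  25.7] 6.15 [-0.     0.004 -0.002 -0.005  0.003  0.003] [-0.1 -0.1  0.4]
shift [4.2 3.7 2. ] rot [ 0.012  0.004 -0.002] t 6.15
```

View pics/w3.png

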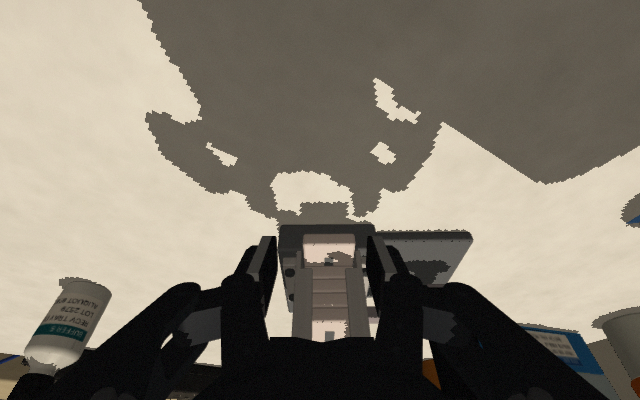

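The wrist view shows the cassette centre at column 329 and the fingers' middle at 322, which agrees with the 3.7 mm offset in the state. I correct that and close.

```bash
python3 -m jog '[{"sx": 4, "sy": 3.7, "sz": 1, "wx": 0.012}, {"sx": 4, "sy": 3.7, "sz": 2, "wx": 0.012}, {"sx": 4, "sy": 3.7, "sz": 2, "wx": 0.012}]' && python3 -c "
from h import *
go(mag(-41,0,22),ori(27))"
```

```text
clock: 6.45
position: [546.4, 105.4, 22.4]
ee_rot: [-0.262, 0.936, 0.069, 0.225]
contact_force: [0.7, 0.6, -0.1]
gripper_width: 48.1
grasp_force: 0.0
shift [0.2 3.9 0.4] rot [ 0.012  0.003 -0.003] t 6.45
```

```bash
python3 -c "
from h import *
s=arm.read_state();print(np.round(s['joints'],3),s['contact_force'],s['wrist_torque'],R.from_euler('z',-YAW).apply(s['position']-MC).round(1))
print(ori(27).as_quat())
go(mag(-41,0,22),ori(27))"
```

```text
[ 0.404  0.42  -0.541 -0.495 -0.161 -0.958] [ 0.7151114   0.58796231 -0.05496507] [-0.53518403  0.72662081  0.04579337] [-41.   -4.   22.4]
[-0.26148954  0.93655031  0.06277809  0.22484584]
shift [0.2 3.9 0.4] rot [ 0.012  0.003 -0.003] t 6.45
```

Joint 5 sits at its limit of -0.16 rad, and that blocks the sideways correction. Leaning less, about 25 deg, frees it.

```bash
python3 -m jog '[{"sy": 3.9, "sz": 0.4, "wx": 0.012, "wy": 0.04}, {"sy": 3.9, "sz": 0.4, "wx": 0.012, "wy": 0.04}, {"sy": 3.9, "sz": 0.4, "wx": 0.012, "wy": 0.04}]' && python3 -c "
from h import *
go(mag(-41,0.3,22.5),ori(25)); s=arm.read_state();print(np.round(s['joints'],3))"
```

```text
clock: 6.75
position: [545.8, 107.0, 23.2]
ee_rot: [-0.263, 0.941, 0.063, 0.205]
contact_force: [-0.3, -0.7, -0.6]
gripper_width: 48.2
grasp_force: 0.0
shift [0.5 2.5 0.5] rot [ 0.01  -0.004 -0.002] t 6.75
[ 0.436  0.421 -0.569 -0.352 -0.161 -1.127]
```

```bash
python3 -m jog '[{"sx": 0.5, "sy": 2.5, "sz": 0.5, "wx": -0.03}, {"sx": 0.5, "sy": 2.5, "sz": 0.5, "wx": -0.03}, {"sx": 0.5, "sy": 2.5, "sz": 0.5, "wx": -0.03}]' && python3 -c "
from h import *
go(mag(-41,0.3,22.5),ori(25)); s=arm.read_state();print(np.round(s['joints'],3))"
```

```text
clock: 7.05
position: [545.2, 108.4, 22.9]
ee_rot: [-0.265, 0.94, 0.076, 0.202]
contact_force: [0.1, 1.2, -0.2]
gripper_width: 48.1
grasp_force: 0.0
shift [0.6 1.  0.2] rot [ 0.038 -0.003 -0.003] t 7.05
[ 0.404  0.422 -0.523 -0.454 -0.222 -1.002]
```

Joint 5 is clear of its limit now. I make the final centring move and close.

```bash
python3 -m jog '[{"sx": 0.5, "sy": 1, "sz": 0.3, "wx": 0.01}, {"sx": 0.5, "sy": 1, "sz": 0.3, "wx": 0.01}, {"sx": 0.5, "sy": 1, "sz": 0.3, "wx": 0.01}]' && python3 -m jog '[{}, {}, {}, {}]' 24; python3 -c "
from h import *
go(mag(-41,0.3,22.5),ori(25)); s=arm.read_state();print(np.round(s['joints'],3))"
```

```text
clock: 7.35
position: [543.5, 109.5, 22.1]
ee_rot: [-0.265, 0.94, 0.072, 0.203]
contact_force: [0.8, -0.6, 1.0]
gripper_width: 48.4
grasp_force: 0.0
clock: 7.75
position: [544.0, 109.5, 22.6]
ee_rot: [-0.265, 0.94, 0.072, 0.203]
contact_force: [-1.0, -0.9, 2.6]
gripper_width: 25.0
grasp_force: 49.4
shift [ 0.  -0.5  0.1] rot [ 0.029 -0.003 -0.002] t 7.75
[ 0.419  0.421 -0.54  -0.423 -0.199 -1.043]
```

```bash
python3 -m jog '[{"sx": 4.5, "sz": -2.1}, {"sx": 9, "sz": -4.2}, {"sx": 18, "sz": -8.4}, {"sx": 27, "sz": -12.6}, {"sx": 36, "sz": -16.8}, {"sx": 45, "sz": -21}, {"sx": 54, "sz": -25}, {"sx": 54, "sz": -25}]' 24; python3 -c "
from h import *
c=cal('wrist');I,D=viewer.get_image('wrist'); cv2.imwrite('pics/w4.png',I);
s=arm.read_state();print(R.from_euler('z',-YAW).apply(s['position']-MC).round(1))
"
```

```text
clock: 8.55
position: [491.7, 77.2, 22.2]
ee_rot: [-0.264, 0.94, 0.072, 0.202]
contact_force: [-0.1, 0.8, -0.1]
gripper_width: 24.8
grasp_force: 49.0
[-1.012e+02  1.000e-01  2.240e+01]
```

View pics/w4.png

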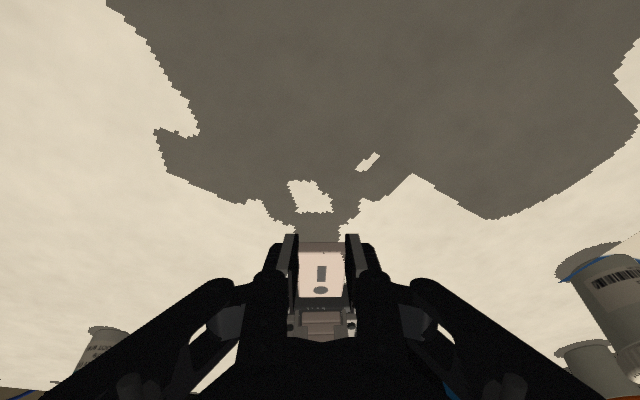

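The wrist view shows the cassette held between the pads at (321,270), window up and fully out. I lift it and go to the tray compartment at tray y = +59.

```bash
cat >> h.py <<'E'
TC=np.array([562.5,-226.2,0]); TYAW=np.radians(-12.2)
def comp(sgn,z): return TC+R.from_euler('z',TYAW).apply([0,59*sgn,0])-20*np.array([np.cos(YAW),np.sin(YAW),0])+[0,0,z]
E
python3 -m jog '[{"sx": -15, "sz": -36}, {"sx": -30, "sz": -64}, {"sx": -30, "sz": -64}]' 24; python3 -c "
from h import *
go(comp(1,60),ori(22))"
```

```text
clock: 8.9
position: [497.2, 77.8, 97.2]
ee_rot: [-0.266, 0.939, 0.072, 0.207]
contact_force: [0.5, 1.3, -0.0]
gripper_width: 25.1
grasp_force: 49.0
shift [  89.6 -250.8   -7.9] rot [0.028 0.057 0.002] t 8.9
```

```bash
python3 -m jog '[{"sx": 25, "sy": -40, "sz": -8, "wx": 0.028, "wy": 0.057}, {"sx": 50, "sy": -85, "sz": -8, "wx": 0.028, "wy": 0.057}, {"sx": 60, "sy": -130, "sz": -8, "wx": 0.028, "wy": 0.057}, {"sx": 75, "sy": -180, "sz": -8, "wx": 0.028, "wy": 0.057}, {"sx": 85, "sy": -225, "sz": -8, "wx": 0.028, "wy": 0.057}, {"sx": 89, "sy": -250, "sz": -8, "wx": 0.028, "wy": 0.057}, {"sx": 89, "sy": -250, "sz": -8, "wx": 0.028, "wy": 0.057}, {"sx": 89, "sy": -250, "sz": -8, "wx": 0.028, "wy": 0.057}, {"sx": 89, "sy": -250, "sz": -8, "wx": 0.028, "wy": 0.057}]' 24; python3 -c "
from h import *
go(comp(1,11),ori(22))"
```

```text
clock: 9.8
position: [553.7, -178.3, 55.6]
ee_rot: [-0.264, 0.946, 0.052, 0.179]
contact_force: [-0.8, -0.7, -0.2]
gripper_width: 24.9
grasp_force: 49.1
shift [13.4 -2.8 42.7] rot [ 0.003 -0.009 -0.001] t 9.8
```

```bash
python3 -m jog '[{"sx": 6, "sy": -1, "sz": 18}, {"sx": 11, "sy": -2, "sz": 34}, {"sx": 13.5, "sy": -3, "sz": 42.5}, {"sx": 13.5, "sy": -3, "sz": 42.5}, {"sx": 13.5, "sy": -3, "sz": 42.5}]' 24; python3 -c "
from h import *
go(comp(1,8),ori(22));s=arm.read_state();print(s['position'],s['contact_force'])"
```

```text
clock: 10.3
position: [558.8, -179.7, 12.1]
ee_rot: [-0.264, 0.946, 0.051, 0.18]
contact_force: [-0.5, 0.3, -0.0]
gripper_width: 24.9
grasp_force: 49.1
shift [1.8 1.2 3.7] rot [ 0.001 -0.008 -0.   ] t 10.3
[ 558.77710414 -179.73988384   12.07870573] [-0.53881454  0.29796704 -0.01113338]
```

```bash
for i in 1 2; do :; done; python3 -m jog '[{"sx": 0.5, "sz": 1.4}, {"sx": 1, "sz": 2.8}, {"sx": 1, "sz": 2.8}]' 24; python3 -m jog '[{"sx": 0.4, "sz": 0.9}, {"sx": 0.4, "sz": 0.9}]' 24
```

```text
clock: 10.6
position: [558.6, -180.2, 8.9]
ee_rot: [-0.264, 0.946, 0.051, 0.18]
contact_force: [0.3, -0.3, 0.2]
gripper_width: 25.2
grasp_force: 49.1
clock: 10.8
position: [558.6, -180.3, 7.7]
ee_rot: [-0.264, 0.946, 0.051, 0.18]
contact_force: [-0.6, -0.6, 0.1]
gripper_width: 24.9
grasp_force: 49.3
```

```bash
python3 -m jog '[{"sx": 0.4, "sz": 0.9}, {"sx": 0.4, "sz": 0.9}]' 24; python3 -c "
from h import *
c=cal('scene');I,D=viewer.get_image('scene')
P=cloud('scene',D)
m=(np.hypot(P[...,0]-576,P[...,1]+169)<45)&(I.min(2)>120)&(P[...,2]>0)&(P[...,2]<40); q=P[m]; print(m.sum(),np.percentile(q,[5,50,95],axis=0).round(1).tolist())
A=np.c_[q[:,:2]-q[:,:2].mean(0),np.ones(len(q))]; print(np.linalg.lstsq(A,q[:,2],rcond=None)[0].round(3))"
```

```text
clock: 11.0
position: [558.6, -180.4, 6.7]
ee_rot: [-0.264, 0.946, 0.051, 0.18]
contact_force: [-0.6, -0.2, 0.4]
gripper_width: 24.7
grasp_force: 49.5
31 [[579.0, -181.5, 8.1], [591.1, -171.4, 11.2], [597.6, -160.3, 14.4]]
[-0.068  0.017 11.427]
```

```bash
python3 -m jog '[{"sx": 0.4, "sz": 0.9}, {"sx": 0.4, "sz": 0.9}]' 24;python3 -m jog '[{"sx": 0.4, "sz": 0.9}, {"sx": 0.4, "sz": 0.9}]' 24
```

```text
clock: 11.25
position: [558.7, -180.4, 6.1]
ee_rot: [-0.264, 0.946, 0.051, 0.18]
contact_force: [-1.6, -1.1, 3.7]
gripper_width: 25.0
grasp_force: 50.1
clock: 11.45
position: [558.7, -180.4, 5.9]
ee_rot: [-0.264, 0.946, 0.051, 0.18]
contact_force: [-4.0, 0.7, 9.5]
gripper_width: 25.0
grasp_force: 51.8
```

Contact is about 10 N on the tray floor, so I release and back out.

```bash
python3 -m jog '[{"sz": -0.7}, {"sz": -0.7}, {"sz": -0.7}, {"sz": -0.7}]' 48; python3 -m jog '[{"sz": -20}, {"sz": -60}, {"sz": -110}, {"sz": -110}]'; python3 - <<'E'
from h import *
I,D=viewer.get_image('top'); cv2.imwrite('pics/top1.png',cv2.resize(I[130:230,220:470],(800,320),interpolation=2)); P=cloud('top',D)
m=(np.hypot(P[...,0]-576,P[...,1]+169)<50)&(I.min(2)>130)&(P[...,2]<40); print(m.sum(),P[m].mean(0))
if m.sum()>10: print(cv2.minAreaRect(P[m][:,:2].astype(np.float32)),np.percentile(P[m][:,2],[5,95]))
L=R.from_euler('z',-YAW).apply((P-MC).reshape(-1,3)).reshape(P.shape)
m=(abs(L[...,0])<20)&(abs(L[...,1])<11)&(I.min(2)>120); print("stack top",np.median(L[m][:,2]))
go(mag(46,75,165),ori(0))
E
```

```text
clock: 11.85
position: [558.0, -180.3, 4.9]
ee_rot: [-0.264, 0.946, 0.051, 0.179]
contact_force: [0.3, -0.0, -0.7]
gripper_width: 47.7
grasp_force: 0.0
clock: 12.25
position: [525.9, -203.5, 114.1]
ee_rot: [-0.264, 0.945, 0.047, 0.184]
contact_force: [1.5, -0.3, 0.1]
gripper_width: 48.1
grasp_force: 0.0
0 [nan nan nan]
stack top 52.3862155216061
shift [-265.9  331.2   47.2] rot [-0.004  0.381 -0.001] t 12.3<stdin>:3: RuntimeWarning: Mean of empty slice.
  ret = um.true_divide(
```

View pics/top1.png

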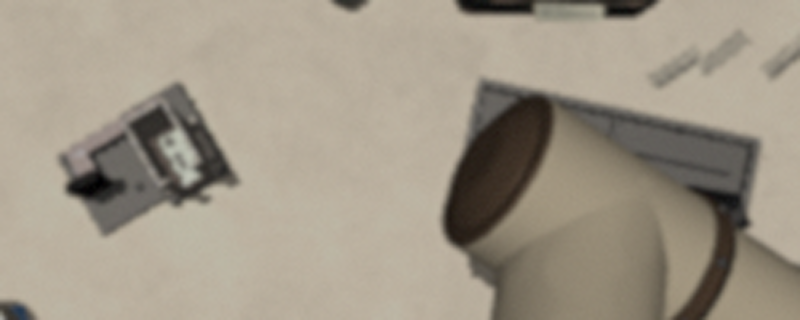

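The arm hides the tray in this view. The magazine's stack top is now at 52 mm, so four cassettes are left and the stack has dropped. I go back to the paddle.

```bash
python3 -m jog '[{"sx": -22, "sz": -45}, {"sx": -275, "sy": 331, "sz": 24, "wy": 0.38}, {"sx": -275, "sy": 331, "sz": 24, "wy": 0.38}, {"sx": -275, "sy": 331, "sz": 24, "wy": 0.38}, {"sx": -275, "sy": 331, "sz": 24, "wy": 0.38}, {"sx": -275, "sy": 331, "sz": 24, "wy": 0.38}, {"sx": -275, "sy": 331, "sz": 24, "wy": 0.38}, {"sx": -275, "sy": 331, "sz": 24, "wy": 0.38}, {"sx": -275, "sy": 331, "sz": 24, "wy": 0.38}, {"sx": -275, "sy": 331, "sz": 24, "wy": 0.38}]' 0; python3 - <<'E'
from h import *
I,D=viewer.get_image('top'); P=cloud('top',D)
m=(np.hypot(P[...,0]-576,P[...,1]+169)<50)&(I.min(2)>115)&(P[...,2]<40); print(m.sum(),P[m].mean(0))
if m.sum()>10: print(cv2.minAreaRect(P[m][:,:2].astype(np.float32)),np.percentile(P[m][:,2],[5,95]))
go(mag(46,75,64),ori(0))
E
```

```text
clock: 13.3
position: [578.4, 221.5, 185.2]
ee_rot: [-0.269, 0.963, 0.0, -0.003]
contact_force: [0.5, 0.0, -0.9]
gripper_width: -0.1
grasp_force: 0.0
205 [ 577.47322784 -170.6037422     9.81893712]
((577.6632080078125, -170.99810791015625), (51.31378173828125, 30.92202377319336), 29.77065658569336) [ 3.30998696 13.55774767]
shift [  4.5  -7.9 121.5] rot [ 0.002 -0.002  0.005] t 13.35
```

```bash
python3 -m jog '[{"sx": -1, "sy": -8, "sz": 45}, {"sx": -1, "sy": -8, "sz": 90}, {"sx": -1, "sy": -8, "sz": 115}, {"sx": -1, "sy": -8, "sz": 121}]'; python3 -c "
from h import *
s=arm.read_state();print(R.from_euler('z',-YAW).apply(s['position']-MC).round(1),s['contact_force'])"
```

```text
clock: 13.75
position: [580.5, 210.8, 60.5]
ee_rot: [-0.268, 0.963, -0.001, -0.007]
contact_force: [0.1, 0.3, -0.2]
gripper_width: -0.1
grasp_force: 0.0
[42.7 68.6 60.5] [ 0.07672417  0.29318911 -0.17786439]
```

```bash
python3 -m jog '[{"sy": 5, "sz": -6}, {"sx": 6, "sy": 5, "sz": -6}, {"sx": 10, "sy": 5, "sz": -6}, {"sx": 14, "sy": 5, "sz": -6}, {"sx": 18, "sy": 5, "sz": -6}, {"sx": 22, "sy": 5, "sz": -6}, {"sx": 26, "sy": 5, "sz": -6}, {"sx": 30, "sy": 5, "sz": -6}, {"sx": 33, "sy": 5, "sz": -6}, {"sx": 33, "sy": 5, "sz": -6}]'; python3 -c "
from h import *
s=arm.read_state();print(R.from_euler('z',-YAW).apply(s['position']-MC).round(1),s['contact_force'])"
```

```text
clock: 14.75
position: [553.9, 200.2, 73.2]
ee_rot: [-0.269, 0.963, 0.001, -0.0]
contact_force: [4.3, 2.6, 4.1]
gripper_width: -0.2
grasp_force: 2.6
[14.5 73.3 73.2] [4.32383439 2.59057774 4.0775579 ]
```

```bash
python3 -m jog '[{"sx": 2}, {"sx": 5}, {"sx": 5}]'; python3 -m jog '[{"sx": 1.5}, {"sx": 3}, {"sx": 3}]';python3 -c "
from h import *
s=arm.read_state();print(R.from_euler('z',-YAW).apply(s['position']-MC).round(1),s['contact_force'])"
```

```text
clock: 15.05
position: [549.9, 197.7, 73.1]
ee_rot: [-0.269, 0.963, 0.001, -0.0]
contact_force: [4.7, 3.6, 3.9]
gripper_width: -0.0
grasp_force: 2.7
clock: 15.35
position: [549.7, 197.6, 73.2]
ee_rot: [-0.269, 0.963, 0.001, 0.003]
contact_force: [9.3, 4.7, -1.6]
gripper_width: 0.4
grasp_force: 5.3
[ 9.6 73.3 73.2] [ 9.28642556  4.73111556 -1.58791957]
```

I feel the stop at the same place, 9.6 mm, with the force rising. I retreat to the front as before.

```bash
python3 -m jog '[{"sx": -12}, {"sx": -26}, {"sx": -40}, {"sx": -42, "sz": -45}, {"sx": -42, "sz": -92}, {"sx": -40, "sy": -15, "sz": -120}, {"sy": -45, "sz": -120}, {"sx": 45, "sy": -73, "sz": -120}, {"sx": 95, "sy": -73, "sz": -120}, {"sx": 120, "sy": -73, "sz": -120}]'; python3 -m jog '[{}]' 48; python3 -c "
from h import *
go(mag(-80,0.3,80),ori(25)*R.from_rotvec([-.03,0,0]))"
```

```text
clock: 16.35
position: [475.5, 67.0, 190.2]
ee_rot: [-0.267, 0.964, 0.0, -0.007]
contact_force: [0.6, 0.4, 0.2]
gripper_width: 0.1
grasp_force: 0.0
clock: 16.45
position: [475.5, 67.5, 190.9]
ee_rot: [-0.267, 0.964, 0.0, -0.007]
contact_force: [0.5, -0.7, 0.2]
gripper_width: 13.3
grasp_force: 0.0
shift [-42.7  -0.4 110.4] rot [-0.026 -0.449 -0.011] t 16.45
```

```bash
python3 -m jog '[{"sx": -43, "sz": 110, "wx": -0.026, "wy": -0.45, "wz": -0.01}, {"sx": -43, "sz": 110, "wx": -0.026, "wy": -0.45, "wz": -0.01}, {"sx": -43, "sz": 110, "wx": -0.026, "wy": -0.45, "wz": -0.01}, {"sx": -43, "sz": 110, "wx": -0.026, "wy": -0.45, "wz": -0.01}, {"sx": -43, "sz": 110, "wx": -0.026, "wy": -0.45, "wz": -0.01}, {"sx": -43, "sz": 110, "wx": -0.026, "wy": -0.45, "wz": -0.01}]'; python3 -c "
from h import *
c=cal('wrist');I,D=viewer.get_image('wrist'); P=cloud('wrist',D,c); L=R.from_euler('z',-YAW).apply((P-MC).reshape(-1,3)).reshape(P.shape)
m=(L[...,0]<-30)&(L[...,0]>-60)&(abs(L[...,1])<25)&(L[...,2]>23)&(L[...,2]<32)&(I.min(2)>110)
print(m.sum(),np.percentile(L[m],[2,50,98],axis=0).round(1).tolist() if m.any() else '')
go(mag(-42,0.3,22.5),ori(25)*R.from_rotvec([-.03,0,0]))"
```

```text
clock: 17.05
position: [517.8, 92.9, 82.0]
ee_rot: [-0.267, 0.938, 0.072, 0.208]
contact_force: [0.4, -0.3, 0.3]
gripper_width: 48.1
grasp_force: 0.0
370 [[-44.6, -12.2, 27.4], [-39.9, -2.4, 28.4], [-30.4, 14.0, 29.3]]
shift [-0.5 -1.9 66.8] rot [-0.001  0.008  0.004] t 17.1
```

```bash
python3 -m jog '[{"sy": -2, "sz": 30}, {"sy": -2, "sz": 55}, {"sy": -2, "sz": 60}, {"sy": -2, "sz": 60}, {"sy": -2, "sz": 60}]'; python3 -c "
from h import *
go(mag(-41.5,0.3,22.5),ori(25)*R.from_rotvec([-.03,0,0])); s=arm.read_state();print(np.round(s['joints'],3))"
```

```text
clock: 17.6
position: [540.2, 106.4, 29.0]
ee_rot: [-0.267, 0.938, 0.073, 0.21]
contact_force: [0.6, -0.1, -0.5]
gripper_width: 48.0
grasp_force: 0.0
shift [-1.1 -0.   7.8] rot [-0.001  0.01   0.004] t 17.6
[ 0.412  0.403 -0.546 -0.444 -0.201 -1.012]
```

```bash
python3 -m jog '[{"sx": -0.5, "sz": 4, "wy": 0.01}, {"sx": -0.5, "sz": 8, "wy": 0.01}, {"sx": -0.5, "sz": 8, "wy": 0.01}, {"sx": -0.5, "sz": 8, "wy": 0.01}]'; python3 -c "
from h import *
go(mag(-41.5,0.3,22.5),ori(25)*R.from_rotvec([-.03,0,0])); s=arm.read_state();print(np.round(s['joints'],3))"
```

```text
clock: 18.0
position: [543.2, 108.4, 21.2]
ee_rot: [-0.267, 0.939, 0.071, 0.205]
contact_force: [0.8, -0.2, 0.1]
gripper_width: 48.0
grasp_force: 0.0
shift [-1.3  0.  -0.9] rot [-0.001 -0.     0.003] t 18.0
[ 0.416  0.423 -0.54  -0.437 -0.197 -1.021]
```

Well centred; the last millimetre, then close and draw out.

```bash
python3 -m jog '[{"sx": -0.8, "sz": -0.8}, {"sx": -0.8, "sz": -0.8}]'; python3 -m jog '[{}, {}, {}, {}]' 24; python3 -m jog '[{"sx": 4.5, "sz": -2.1}, {"sx": 9, "sz": -4.2}, {"sx": 18, "sz": -8.4}, {"sx": 27, "sz": -12.6}, {"sx": 36, "sz": -16.8}, {"sx": 45, "sz": -21}, {"sx": 54, "sz": -25}, {"sx": 54, "sz": -25}]' 24; python3 -c "
from h import *
c=cal('wrist');I,D=viewer.get_image('wrist'); cv2.imwrite('pics/w5.png',I)"
```

```text
clock: 18.2
position: [543.7, 108.5, 22.4]
ee_rot: [-0.267, 0.939, 0.071, 0.205]
contact_force: [0.4, 0.2, 0.1]
gripper_width: 48.0
grasp_force: 0.0
clock: 18.6
position: [543.5, 108.5, 22.3]
ee_rot: [-0.267, 0.939, 0.071, 0.205]
contact_force: [-0.7, -1.7, 2.3]
gripper_width: 25.4
grasp_force: 48.1
clock: 19.4
position: [491.4, 75.9, 21.7]
ee_rot: [-0.266, 0.939, 0.071, 0.204]
contact_force: [-0.1, -0.4, 0.4]
gripper_width: 25.3
grasp_force: 47.6
```

View pics/w5.png

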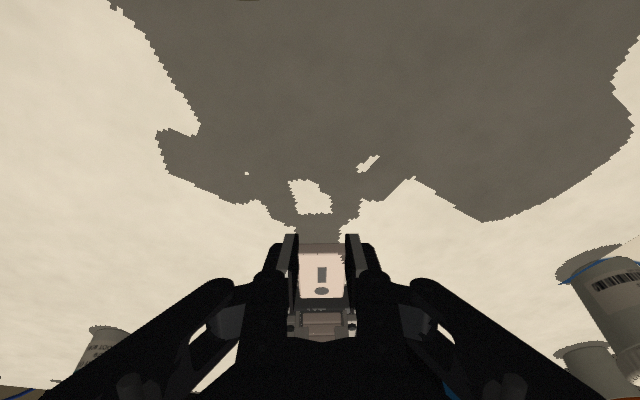

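The second cassette is held the same way, at (321,270). I lift it and carry it to the other compartment.

```bash
python3 -m jog '[{"sx": -15, "sz": -36}, {"sx": -30, "sz": -64}, {"sx": -30, "sz": -64}]' 24; python3 -c "
from h import *
go(comp(-1,80),ori(22))"
```

```text
clock: 19.75
position: [496.5, 76.6, 96.7]
ee_rot: [-0.268, 0.938, 0.071, 0.209]
contact_force: [-0.4, 0.6, -0.2]
gripper_width: 25.2
grasp_force: 47.7
shift [ 154.7 -333.5  -63.1] rot [0.027 0.06  0.007] t 19.75
```

```bash
python3 -m jog '[{"sx": 155, "sy": -333, "sz": -63, "wx": 0.027, "wy": 0.06}, {"sx": 155, "sy": -333, "sz": -63, "wx": 0.027, "wy": 0.06}, {"sx": 155, "sy": -333, "sz": -63, "wx": 0.027, "wy": 0.06}, {"sx": 155, "sy": -333, "sz": -63, "wx": 0.027, "wy": 0.06}, {"sx": 155, "sy": -333, "sz": -63, "wx": 0.027, "wy": 0.06}, {"sx": 155, "sy": -333, "sz": -63, "wx": 0.027, "wy": 0.06}, {"sx": 155, "sy": -333, "sz": -63, "wx": 0.027, "wy": 0.06}, {"sx": 155, "sy": -333, "sz": -63, "wx": 0.027, "wy": 0.06}, {"sx": 155, "sy": -333, "sz": -63, "wx": 0.027, "wy": 0.06}]' 24; python3 -m jog '[{}, {}]' 24; python3 -c "
from h import *
go(comp(-1,12),ori(22))"
```

```text
clock: 20.65
position: [529.1, -298.6, 74.6]
ee_rot: [-0.264, 0.946, 0.05, 0.18]
contact_force: [0.1, 0.8, -0.8]
gripper_width: 25.0
grasp_force: 47.7
clock: 20.85
position: [528.8, -293.9, 75.6]
ee_rot: [-0.266, 0.946, 0.051, 0.18]
contact_force: [0.1, 0.4, -0.5]
gripper_width: 24.7
grasp_force: 47.7
shift [20.2 -2.5 60.4] rot [ 0.003 -0.008  0.004] t 20.85
```

```bash
python3 -m jog '[{"sx": 10, "sy": -2, "sz": 30}, {"sx": 16, "sy": -2, "sz": 48}, {"sx": 20, "sy": -2, "sz": 60}, {"sx": 20, "sy": -2, "sz": 60}, {"sx": 20, "sy": -2, "sz": 60}]' 24; python3 -m jog '[{"sx": 0.5, "sz": 1.4}, {"sx": 1, "sz": 2.8}, {"sx": 1.5, "sz": 4}, {"sx": 1.5, "sz": 4}]' 24
```

```text
clock: 21.35
position: [533.3, -294.8, 13.0]
ee_rot: [-0.267, 0.946, 0.051, 0.18]
contact_force: [-0.1, -0.2, 0.4]
gripper_width: 24.9
grasp_force: 47.7
clock: 21.75
position: [533.1, -295.0, 8.8]
ee_rot: [-0.266, 0.946, 0.05, 0.18]
contact_force: [-0.2, 0.0, -0.1]
gripper_width: 25.1
grasp_force: 47.7
```

```bash
python3 -m jog '[{"sx": 0.4, "sz": 0.9}, {"sx": 0.8, "sz": 1.9}, {"sx": 0.8, "sz": 1.9}]' 24; python3 -m jog '[{"sx": 0.4, "sz": 0.9}, {"sx": 0.4, "sz": 0.9}]' 24
```

```text
clock: 22.05
position: [533.1, -295.2, 6.6]
ee_rot: [-0.266, 0.946, 0.05, 0.18]
contact_force: [0.0, -0.3, 1.2]
gripper_width: 25.3
grasp_force: 48.1
clock: 22.25
position: [533.2, -295.2, 6.0]
ee_rot: [-0.266, 0.946, 0.05, 0.18]
contact_force: [-0.6, -0.6, 3.3]
gripper_width: 25.2
grasp_force: 49.1
```

Touching; one more nudge, as with the first, then I release and back out clear of everything.

```bash
python3 -m jog '[{"sx": 0.4, "sz": 0.9}, {"sx": 0.4, "sz": 0.9}]' 24; python3 -m jog '[{"sz": -0.7}, {"sz": -0.7}, {"sz": -0.7}, {"sz": -0.7}]' 48; python3 -m jog '[{"sz": -20}, {"sz": -60}, {"sz": -110}, {"sz": -150}, {"sx": 80, "sy": -90, "sz": -170}, {"sx": 120, "sy": -180, "sz": -170}, {"sx": 120, "sy": -250, "sz": -170}, {"sx": 120, "sy": -250, "sz": -170}]'; python3 - <<'E'
from h import *
I,D=viewer.get_image('top'); cv2.imwrite('pics/top2.png',cv2.resize(I[110:290,190:470],(784,504),interpolation=2)); P=cloud('top',D)
for s in (1,-1):
    c=comp(s,0)+20*np.array([np.cos(YAW),np.sin(YAW),0])
    m=(np.hypot(*(P-c)[...,:2].transpose(2,0,1))<48)&(I.min(2)>115)&(P[...,2]<40); q=P[m]
    print(m.sum(),q.mean(0) if len(q) else '',cv2.minAreaRect(q[:,:2].astype(np.float32)) if len(q)>9 else '')
L=R.from_euler('z',-YAW).apply((P-MC).reshape(-1,3)).reshape(P.shape)
m=(abs(L[...,0])<20)&(abs(L[...,1])<11)&(I.min(2)>120); print("stack top",np.median(L[m][:,2]))
m=(abs(L[...,0]-5)<35)&(abs(L[...,1]-75)<35)&(L[...,2]>84)&(L[...,2]<93); print("paddle",np.percentile(L[m],[3,97],axis=0).round(1).tolist())
for g,h in (([435,287],(66,75)),([722,-8],(40,95)),([373,-22],(15,22))):
    m=(np.hypot(P[...,0]-g[0],P[...,1]-g[1])<70)&(P[...,2]>h[0])&(P[...,2]<h[1]); print(np.median(P[m],0).round(0))
E
```

```text
clock: 22.45
position: [533.2, -295.2, 5.8]
ee_rot: [-0.266, 0.945, 0.05, 0.18]
contact_force: [-3.1, 0.8, 9.1]
gripper_width: 25.0
grasp_force: 51.0
clock: 22.85
position: [532.6, -295.0, 4.8]
ee_rot: [-0.266, 0.946, 0.051, 0.18]
contact_force: [-0.1, 0.5, 0.3]
gripper_width: 47.8
grasp_force: 0.0
clock: 23.65
position: [497.4, -521.7, 125.8]
ee_rot: [-0.266, 0.946, 0.051, 0.18]
contact_force: [0.7, 0.0, 1.3]
gripper_width: 48.1
grasp_force: 0.0
197 [ 577.22361021 -170.56263588   10.28879861] ((577.8680419921875, -171.46421813964844), (51.21607208251953, 31.156465530395508), 29.161588668823242)
185 [ 552.29564143 -284.68284874   10.59791682] ((553.2291259765625, -285.7413024902344), (49.89803695678711, 30.748794555664062), 28.913467407226562)
stack top 44.04833264096561
paddle [[9.9, 62.7, 85.2], [18.9, 86.8, 89.8]]
[433. 289.  70.]
[723.  -7.  55.]
[374. -22.  19.]
```

View pics/top2.png

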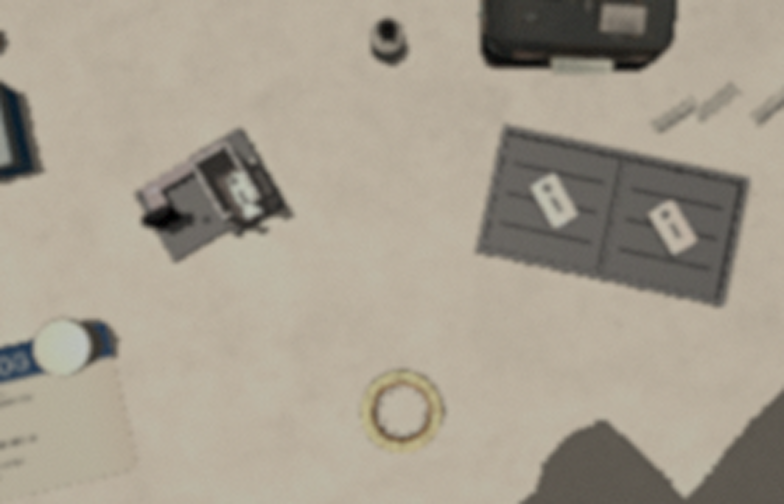

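The top view shows one cassette flat and face up in each compartment, at (554,200) and (672,227). The stack top is at 44 mm, which means three cassettes are left; the paddle is at rest and the bystanders have not moved.

```bash
python3 -m jog '[{}, {}, {}]'; python3 -c "
from bench import arm
print(arm.job_done())"
```

```text
clock: 24.0
position: [497.7, -518.7, 126.5]
ee_rot: [-0.267, 0.946, 0.051, 0.18]
contact_force: [-0.6, 0.2, 0.2]
gripper_width: 47.8
grasp_force: 0.0
the job is handed in; nothing more can be done
None
```

The job is handed in at 24 s: one cassette lies flat and face up in each tray compartment, three are down in the magazine, the paddle is back at rest, and the cup, dropper and tape have not moved.

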